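Hang the lift-off gate on the drying rack and shut it

TASK

Lift the small wooden gate out of its slotted stand and hang it on the drying rack: with the gate standing open, lower it gently so that both brass knuckles drop over the two upright pins together and sit fully down. Then swing it shut until its tongue is under the brass keeper and against the stop, and let go. Leave the two funnels in the rack and everything else on the counter where they are, and do not drop or slam the gate.

Things in the scene. Friction and masses are not known exactly. Their poses are not given: they have to be found in the camera images.
- gate: Loose gate, 0.26 kg: light wooden frame 149 long, 108 high, 12 mm thick, four thin bars. Origin under the middle of its bottom rail; x from hinge edge to free end, z up. Centre of mass near x 0. At x -85 two brass knuckles: upright tubes, outside 22, bore 13, 18 mm long. At the free end a brass tongue 12 thick, 12 high, centred at z 56, ends at x 100. A red grab bar stands above the frame.
- gate_grab (a point): Centre of the gate's red grab bar, to be taken from above: 80 mm long along the gate's x, 12 mm thick along y, 14 mm high; centre at gate x 0, z 150 mm; 35 mm free below it between two risers at x -32 and +32 mm. Axes as the gate's.
- gate_knuckle_low (a point): On the lower knuckle's bore axis, at its underside (gate x -85, z 10 mm).
- gate_knuckle_high (a point): On the upper knuckle's bore axis, at its underside (gate x -85, z 90 mm).
- gate_tongue (a point): Middle of the end face of the gate's tongue (gate x 100, z 56 mm).
- rack: Fixed wooden drying rack: base 200 (x) x 260 (y) x 15 mm, origin at its underside's middle; x to its back, y left, z up. Two rails along y at x 30, tops z 92. Hinge post (22 mm square, to z 150) at x -75, y 115; its two pintles stand at y 85. Stop post with keeper at y -89 to -120. Shut, the gate is in the plane x = -75, free end to -y; it opens by swinging the free end to -x, 90 degrees or more.
- rack_pin_low (a point): Centre of the lower pintle's shoulder (22 mm disc, 10 thick), at the foot of its pin: rack x -75, y 85, z 45 mm. Pin: upright, diameter 10, 18 mm high, last 8 mm tapering to 4 mm. Seated, the lower knuckle's underside point is here and the gate's origin 35 mm above the counter. Play 1.5 mm all round: the hung gate's free end may sag up to 8 mm. Axes as the rack's.
- rack_pin_high (a point): The same for the upper pintle, straight above at z 125 mm; pin tip at 143, underside of its bracket at 115 mm. To come in from the side, above both pins and with the lower knuckle below the upper bracket, the gate must be 20 to 50 mm higher than seated (30 is good).
- rack_keeper (a point): Where the tongue's end face centre lies when the gate is shut (rack x -75, y -100, z 91 mm). The stop face is 6 mm behind it (x -69); the brass keeper roof above has its underside at z 112 (15 mm over the tongue) and reaches forward to x -100, so the gate cannot be lowered onto its pins while shut.
- stand: Fixed dark wooden stand in which the gate stands at the start: base 130 x 100 x 12 mm, origin at its underside's middle, x along the slot. Two pairs of blocks (to z 47) form a 14 mm wide slot; the gate stands on the base at z 12 mm, axes as the stand's. Stand and rack may be on either side.
- funnel1_cup (a point): Centre of the cup of an aluminium filter funnel hanging in the rack's rails by its cup (60 mm diameter, 22 mm high, top at about 114 mm above the counter), z along its stem, upwards.
- funnel2_cup (a point): The same for the second funnel.
- moka_base: Loose round blue enamel moka base, 100 mm diameter, 75 mm high; origin under its middle.
- trivet: Loose cork trivet, 150 mm diameter, 10 mm thick; origin under its middle.
- gasket: Loose black gasket ring, 72 mm outside, 6 mm thick; origin under its middle.
- jar: Loose amber jar, 72 mm diameter, 95 mm high; origin under its middle.
- brush: Loose brush, 170 mm long, lying.
- bowl: Loose white bowl, 120 mm wide, 45 mm high; origin under its middle.
Not all that is in view belongs to the job. Leave any purple, red or turquoise look-alike of the part that bears funnel2_cup alone.

How it is judged:
On the way, in this order (a step that is already met when the one before it is completed fails the run):
1. gate hung: both knuckles fully down over both pins (gate still open) (distance between gate_knuckle_low and rack_pin_low below 0.007 m and distance between gate_knuckle_high and rack_pin_high below 0.007 m), for 0.2 s.
2. gate swung shut, tongue under the keeper (all of step 1 and angle between the x axis of gate and the y axis of rack, either way round below 0.08 rad), for 0.2 s.
At the end, for the whole second after the job is handed in: Both knuckle undersides within 7 mm of their pintle shoulders (pins inside the bores), the gate within 0.08 rad of its shut direction, released and at rest; both funnels upright (0.25 rad) and within 25 mm of where they hung (all of step 2 and linear speed of gate below 0.02 m/s and contact force between gate and the fingers below 0.05 N and distance of each of funnel1_cup, funnel2_cup from where it was at the start of the episode below 0.025 m and angle between each of funnel1_cup, funnel2_cup's own z axis and vertical below 0.25 rad); the robot touches nothing.
It fails at once if something else on the counter (moka base, trivet, gasket, jar, brush, bowl) moved by more than 30 mm (distance of any of moka_base, trivet, gasket, jar, brush, bowl from where it was at the start of the episode above 0.03 m).
It fails at once if a funnel knocked out of place (not (distance of each of funnel1_cup, funnel2_cup from where it was at the start of the episode below 0.025 m and angle between each of funnel1_cup, funnel2_cup's own z axis and vertical below 0.25 rad)).
It fails at once if the gate dropped or flung (faster than 0.35 m/s with no finger on it) or forced on the rack (over 80 N) ((contact force between gate and the fingers below 0.1 N and linear speed of gate above 0.35 m/s) or contact force between gate and rack above 80 N).
It also fails if it takes over 61 s, if anything falls off the work surface, if the arm or the gripper's body presses on something with over 40 N, if the wrist force passes 120 N, or if a joint passes its speed limit or range.

ROBOT

A 6-joint arm with a two-finger parallel gripper is mounted at the origin on the work surface. World frame = base frame: x ahead of the robot, y to its left, z up, the work surface at z = 0. Lengths are in m, angles in rad, forces in N, time in s.
With the tool pointing down it reaches from about 0.35 to 0.95 m from the base axis. Payload 17.4 kg.
Tool frame: the origin (TCP) lies between the finger pads; the fingertips stand 25 mm ahead of it and the grasp point (between the pads) lies 6 mm ahead of it (ctrl.finger_overhang is the distance from the TCP to the fingertips, in m); z points along the fingers, y is the direction in which the jaws open and shut (so a half turn about z gives the same grasp; the last joint's range is limited). The gripper opens to 93 mm and grips with 3 to 60 N. Pads are 15 mm wide; open, the fingers measure 128 mm over their backs; the gripper's body (75 mm by 188 mm) begins 65 mm behind the grasp point.
Start: joints at [-1.364, 0.116, 1.442, -0, 1.584, -0.038], TCP at [0.164, -0.655, 0.244] pointing down, gripper open.
Joint ranges: [-2.83, 2.83], [-0.83, 2.19], [0.07, 2.5], [-1.14, 4.28], [0.01, 3], [-2.97, 2.97]. Speed limits (rad/s): [1.89, 1.89, 2.22, 3.14, 3.14, 3.14].

INTERFACE

Orientations are given as [roll, pitch, yaw] about the fixed x, y, z axes, in that order (R = Rz(yaw) Ry(pitch) Rx(roll)).
In Python, from bench import ctrl gives the robot as it stands.
- The arm moves only by the tool apply_moves, never from a script. Its argument "motion" is a list of rows, each an object with "gripper": the finger opening in m, from 0 to 0.093; "dp": the shift along the tool's x, y, z in m, a list of three; "roll": the turn about the tool's z in rad. In form: [{"gripper": gripper, "dp": [dx, dy, dz], "roll": roll}, ...]. A call has 1 to 10 rows; each row is the pose to reach, as a shift and turn from the pose commanded when the call began, along the tool's axes at that moment; what a row does not reach only later rows make up. A row lasts 1/8 s, in which the tool goes at most 62.5 mm and 10.7 degrees, less where a joint would pass 70% of its speed; a pose out of reach is approached as far as the arm can. A call with a gripper value outside its range is refused whole. The fingers move at their own pace and stop on an object; the grip force is fixed at half the most. Time passes only in rows, so rows that repeat a pose let the fingers close. It gives the time, the measured TCP pose, the force and the opening at its end, in the units of the state.
- ctrl.read_state(): the state, without advancing time (a new reading comes with each control period).
- ctrl.camera(name): name is "side" or "top" or "wrist"; returns a dict with "pixels" (400x640x3 uint8, red, green, blue), "z_map" (400x640 float32, m along the optical axis (not along the pixel's ray), 0 where there is no reading), "fx", "fy", "cx", "cy" (pixels), "eye" and "attitude" of the camera in the world. Camera axes: x right, y up, looking along -z (the intrinsics and any distortion apply to the point x, -y, -z); pixel columns grow to the right and rows downward; lengths in m; the calibration is good to about 2 mm. A picture is of the moment at which its call begins.
- ctrl.close_job(): hands the job in, once; it reports no verdict.
The state is a dict: "t": time; "joint_positions": joint angles; "joint_vel": joint speeds; "tau": joint torques, N m; "position": TCP position; "eef_rot": TCP orientation; "force": force on the tool from outside, world axes, zero at the start; "ft_torque": the same for the moment, N m; "gripper_width": finger opening in m.
Only numpy, scipy, OpenCV 4.12 (cv2) and the standard library are available. Lean on these libraries where they do the work, as an engineer would, in place of code of your own. Each camera call takes 0.05 s, during which the arm holds its last target.

## Working session

There is one attempt and no reset: what is moved stays moved. The work goes in short steps, Python scripts to look and compute and a tool call to move; the robot and the scene stay as the last step left them, time stands still between calls to the robot, and variables do not carry over. Pictures are saved under pics/ and viewed, and the job is handed in when it is done.

Besides the shell and the picture viewer there is one more tool, called after "Call:" in YAML: its name, and indented under it one key for each argument. apply_moves: Moves the arm, as the interface text tells. Its arguments: {"type":"object","properties":{"motion":{"type":"array"}},"required":["motion"]}

```bash
mkdir -p pics; ls; cat > h.py <<'E'
import numpy as np,cv2
from scipy.spatial.transform import Rotation as R
from bench import ctrl
def pts(c):
    z=c["z_map"];v,u=np.mgrid[0:z.shape[0],0:z.shape[1]]
    p=np.stack([(u-c["cx"])/c["fx"]*z,-(v-c["cy"])/c["fy"]*z,-z],-1)
    A=np.array(c["attitude"])
    M=A if A.shape==(3,3) else (R.from_euler('xyz',A).as_matrix() if A.size==3 else R.from_quat(A).as_matrix())
    w=p@M.T+np.array(c["eye"]); w[z==0]=np.nan
    return w
def save(c,n): cv2.imwrite("pics/"+n+".png",c["pixels"][...,::-1])
E
python3 - <<'E'
from h import *
s=ctrl.read_state();print(s, ctrl.finger_overhang)
for n in["side","top","wrist"]:
    c=ctrl.camera(n);save(c,n+"0");np.savez(""+n+"0.npz",**c)
    print(n,{k:c[k] for k in c if k not in("pixels","z_map")})
E
```

```text
pics
{'t': 0.0, 'joint_positions': array([-1.36382745e+00,  1.16483070e-01,  1.44224752e+00,  3.33393235e-05,
        1.58399316e+00, -3.78044489e-02]), 'joint_vel': array([-0.00129529, -0.00127335,  0.00149825,  0.00157382,  0.00120034,
       -0.00104748]), 'tau': array([-1.38104657e-03, -7.21269679e+01, -6.22613168e+01,  7.78802228e-02,
        2.37807533e-02, -1.64445246e-04]), 'position': array([ 0.16353989, -0.65471574,  0.24291814]), 'eef_rot': array([-3.14046362e+00, -7.60634330e-05,  2.44773704e-01]), 'force': array([-0.29819541,  0.13353772,  0.25608924]), 'ft_torque': array([0.08134059, 0.04229058, 0.04763574]), 'gripper_width': 0.09290865781597092} 0.025
side {'fx': 383.4192782255258, 'fy': 383.4192782255258, 'cx': 316.27048412260336, 'cy': 197.26524321785783, 'eye': array([0.05238829, 0.72304457, 1.07532585]), 'attitude': array([ 0.73629971, -0.01123138, -2.49531055])}
top {'fx': 515.5016100178229, 'fy': 515.5016100178229, 'cx': 314.0692075024555, 'cy': 205.9588492206506, 'eye': array([ 0.4720447 , -0.00749582,  1.49027544]), 'attitude': array([ 0.04985126,  0.01639373, -1.5514909 ])}
wrist {'fx': 289.3857611703373, 'fy': 289.3857611703373, 'cx': 318.99073991386115, 'cy': 199.19647214064506, 'eye': array([ 0.23096332, -0.63768684,  0.38394357]), 'attitude': array([-2.55144062e-01,  1.16093682e-03, -1.32528695e+00])}
```

View pics/side0.png

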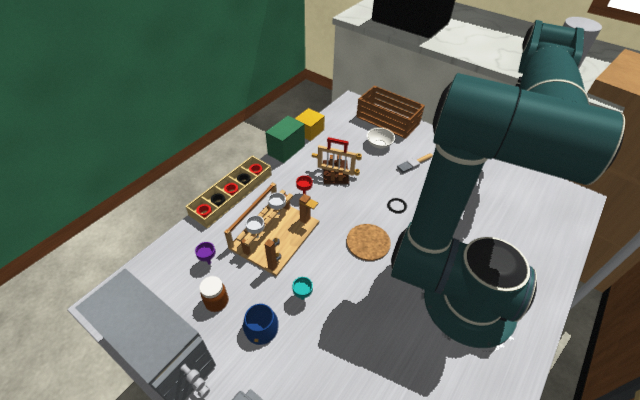

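View pics/top0.png

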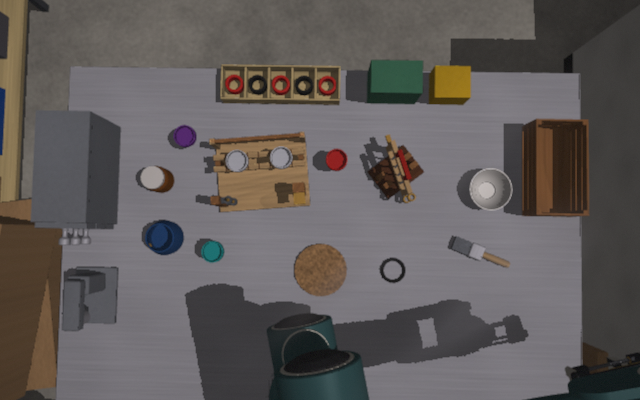

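View pics/wrist0.png

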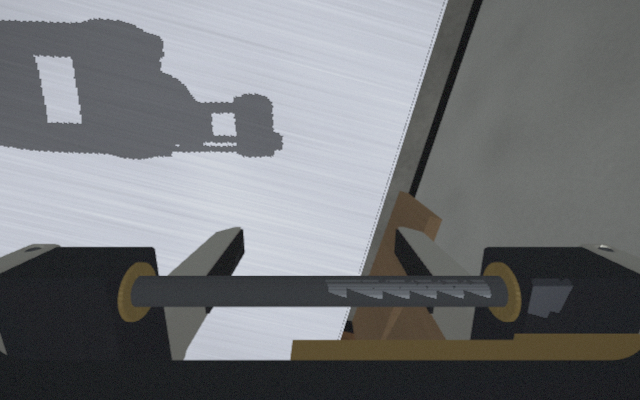

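```bash
python3 - <<'E'
import numpy as np,cv2
a=np.load("top0.npz")["pixels"][...,::-1];b=np.load("side0.npz")["pixels"][...,::-1]
f=lambda i,k:cv2.resize(i,None,fx=k,fy=k,interpolation=cv2.INTER_CUBIC)
cv2.imwrite("pics/c1.png",f(a[120:220,200:320],6)); cv2.imwrite("pics/c2.png",f(a[125:210,355:435],7))
cv2.imwrite("pics/c3.png",f(b[125:195,300:380],8)); cv2.imwrite("pics/c4.png",f(b[170:280,210:330],5))
E
```

```text
(no output)
```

View pics/c1.png

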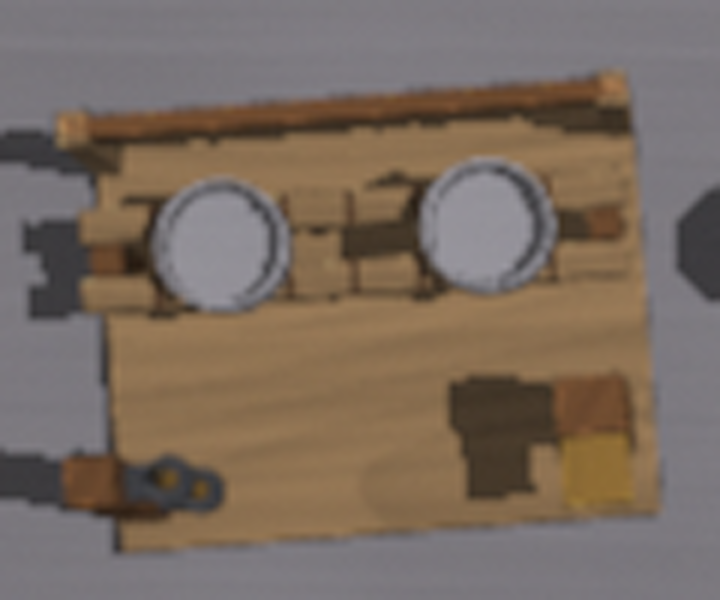

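View pics/c2.png

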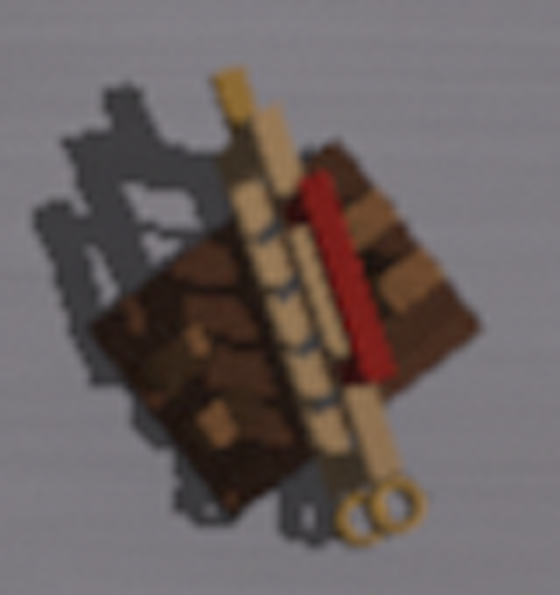

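View pics/c3.png

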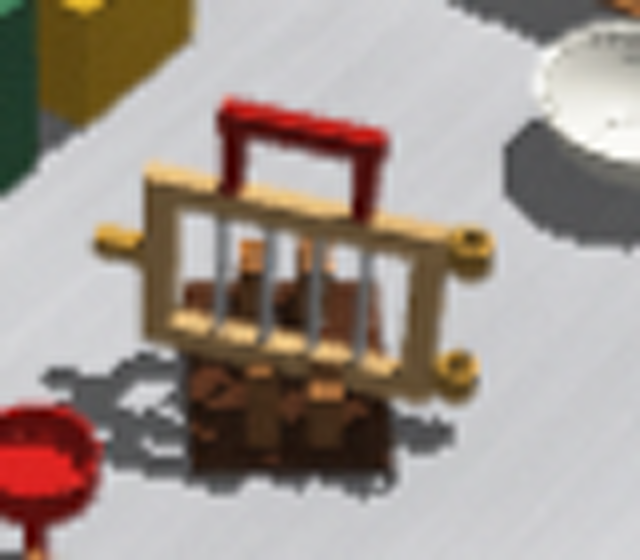

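View pics/c4.png

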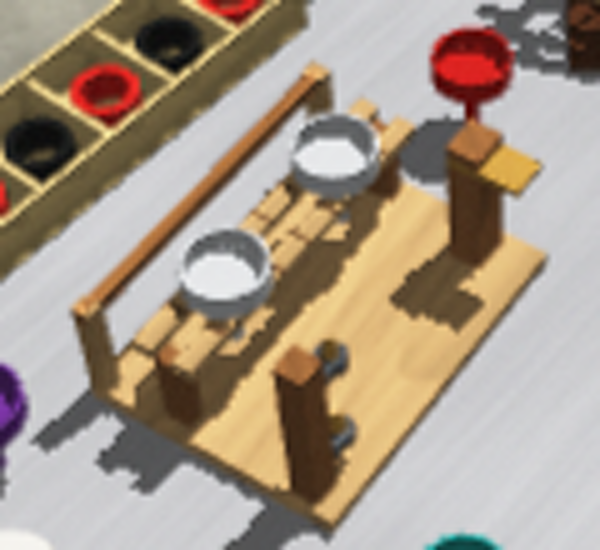

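```bash
cat >> h.py <<'E'
def segrect(w,m):
    q=w[m][:,:2].astype(np.float32); return cv2.minAreaRect(q*1000)
E
python3 - <<'E'
from h import *
c=dict(np.load("top0.npz"));w=pts(c);p=c["pixels"].astype(int)
for n,(u,v) in dict(rack=(263,185),knH=(412,197),knL=(407,199),tong=(388,138),pinH=(233,201),pinL=(228,200),keep=(299,197),hpost=(215,200),f1=(236,160),f2=(280,158),red=(336,160)).items():
    print(n,np.round(w[v,u],3))
red=(p[...,0]>120)&(p[...,1]<60)&(w[...,2]>.12)
print(red.sum(),segrect(w,red),w[red].mean(0))
z=w[...,2];v,u=np.mgrid[0:400,0:640]
m=(z>.009)&(z<.021)&(u>200)&(u<320)&(v>120)&(v<220)
print(m.sum(),segrect(w,m))
for n in["top"]:
    print(np.nanmedian(z[300:310,120:180]))
c=dict(np.load("side0.npz"));w=pts(c);p=c["pixels"].astype(int)
red=(p[...,0]>110)&(p[...,1]<50)&(w[...,2]>.14);print(red.sum(),segrect(w,red),w[red].mean(0))
E
```

```text
rack [0.603 0.166 0.016]
knH [ 0.578 -0.265 -0.008]
knL [ 0.571 -0.249  0.004]
tong [ 0.734 -0.183  0.076]
pinH [0.553 0.244 0.057]
pinL [0.551 0.244 0.135]
keep [0.563 0.057 0.123]
hpost [0.549 0.274 0.154]
f1 [0.663 0.232 0.094]
f2 [0.67  0.112 0.1  ]
red [ 0.673 -0.041  0.058]
59 ((646.9512329101562, -215.22341918945312), (68.26152038574219, 8.014213562011719), 19.387901306152344) [ 0.64169452 -0.21684092  0.16886022]
3899 ((649.8800048828125, 181.9234619140625), (269.43780517578125, 316.4222717285156), 3.9661176204681396)
0.00012711450668123625
34 ((649.1718139648438, -213.9283447265625), (72.7134017944336, 11.180106163024902), 19.74464225769043) [ 0.64776132 -0.21421444  0.16937659]
```

Call:
apply_moves:
  motion:
    - {"gripper":0.093,"dp":[0.04,-0.04,-0.02],"roll":-0.16}
    - {"gripper":0.093,"dp":[0.08,-0.08,-0.04],"roll":-0.32}
    - {"gripper":0.093,"dp":[0.12,-0.12,-0.05],"roll":-0.48}
    - {"gripper":0.093,"dp":[0.16,-0.16,-0.06],"roll":-0.64}
    - {"gripper":0.093,"dp":[0.2,-0.2,-0.07],"roll":-0.8}
    - {"gripper":0.093,"dp":[0.24,-0.24,-0.08],"roll":-0.96}
    - {"gripper":0.093,"dp":[0.28,-0.28,-0.08],"roll":-1.12}
    - {"gripper":0.093,"dp":[0.32,-0.32,-0.08],"roll":-1.28}
    - {"gripper":0.093,"dp":[0.36,-0.36,-0.08],"roll":-1.44}
    - {"gripper":0.093,"dp":[0.4,-0.4,-0.08],"roll":-1.6}

```text
t: 1.4
position: [0.4552, -0.1681, 0.3237]
eef_rot: [3.141, 0.0, 1.85]
force: [0.0, 0.3, 0.3]
gripper_width: 0.0931
```

```bash
cat >> h.py <<'E'
def plan(target,yaw=None):
    s=ctrl.read_state();M=R.from_euler('xyz',s["eef_rot"]).as_matrix()
    print("t",s["t"],"pos",s["position"].round(4),"rot",s["eef_rot"].round(4),"q",s["joint_positions"].round(2),"grip",s["gripper_width"].round(4),"F",s["force"].round(1))
    print("dp",(M.T@(np.array(target)-s["position"])).round(4), "roll", None if yaw is None else -((yaw-s["eef_rot"][2]+np.pi)%(2*np.pi)-np.pi))
E
python3 - <<'E'
from h import *
plan([.662,.17,.32],3.3)
E
```

```text
Traceback (most recent call last):
  File "h.py", line 16, in plan
    print("t",s["t"],"pos",s["position"].round(4),"rot",s["eef_rot"].round(4),"q",s["joint_positions"].round(2),"grip",s["gripper_width"].round(4),"F",s["force"].round(1))
                                                                                                                       ^^^^^^^^^^^^^^^^^^^^^^^^
AttributeError: 'float' object has no attribute 'round'
```

```bash
sed -i 's/s\["gripper_width"\].round(4)/s["gripper_width"]/' h.py
python3 - <<'E'
from h import *
plan([.662,.17,.32],3.3)
E
```

```text
t 1.4 pos [ 0.4552 -0.1681  0.3237] rot [3.1414e+00 2.0000e-04 1.8500e+00] q [-0.41 -0.31  1.71 -0.    1.74 -0.69] grip 0.09306499364792739 F [0.  0.3 0.3]
dp [0.268  0.2919 0.0037] roll -1.4499792443339627
```

Call:
apply_moves:
  motion:
    - {"gripper":0.093,"dp":[0.04,0.044,0],"roll":-0.16}
    - {"gripper":0.093,"dp":[0.08,0.088,0],"roll":-0.32}
    - {"gripper":0.093,"dp":[0.12,0.132,0],"roll":-0.48}
    - {"gripper":0.093,"dp":[0.16,0.176,0],"roll":-0.64}
    - {"gripper":0.093,"dp":[0.2,0.22,0],"roll":-0.8}
    - {"gripper":0.093,"dp":[0.24,0.26,0],"roll":-0.96}
    - {"gripper":0.093,"dp":[0.268,0.292,0],"roll":-1.12}
    - {"gripper":0.093,"dp":[0.268,0.292,0],"roll":-1.28}
    - {"gripper":0.093,"dp":[0.268,0.292,0],"roll":-1.45}
    - {"gripper":0.093,"dp":[0.268,0.292,0],"roll":-1.45}

```text
t: 2.65
position: [0.6633, 0.1673, 0.3233]
eef_rot: [3.142, -0.001, -2.989]
force: [-0.6, -0.1, -0.5]
gripper_width: 0.0931
```

```bash
python3 - <<'E'
from h import *
c=ctrl.camera("wrist");save(c,"w1");np.savez("w1.npz",**c);print(c["eye"],c["attitude"]);plan([.662,.17,.32],3.3)
E
```

```text
[0.59413702 0.15694289 0.46428021] [-2.54867466e-01 -1.15058037e-04  1.72394495e+00]
t 2.7 pos [0.6633 0.1671 0.3235] rot [ 3.1416e+00 -3.0000e-04 -2.9922e+00] q [ 0.21  0.13  1.3   0.    1.71 -1.51] grip 0.0933343026863505 F [-0.7  0.6  0.4]
dp [0.0008 0.003  0.0035] roll -0.008988717191119378
```

View pics/w1.png

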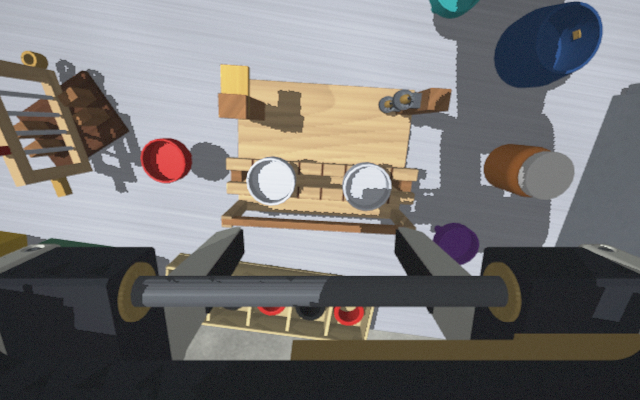

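```bash
python3 - <<'E'
from h import *
c=dict(np.load("w1.npz"));w=pts(c);a=c["pixels"][...,::-1]
cv2.imwrite("pics/c5.png",cv2.resize(a[75:130,365:460],None,fx=8,fy=8,interpolation=cv2.INTER_CUBIC))
z=w[...,2];v,u=np.mgrid[0:400,0:640]
m=((z>.011)&(z<.019)&(u>230)&(u<415)&(v>75)&(v<215)).astype(np.uint8)
n,l,st,_=cv2.connectedComponentsWithStats(m);k=1+st[1:,4].argmax();m=l==k
r=segrect(w,m);print(m.sum(),r,cv2.boxPoints(r).round(1))
m=(z>.08)&(z<.156)&(u>375)&(u<455)&(v>80)&(v<120)
cv2.imwrite("pics/z5.png",cv2.resize((np.clip(np.nan_to_num(z[75:130,365:460]),0,.16)/.16*255).astype(np.uint8),None,fx=8,fy=8,interpolation=0))
hp=(z>.144)&(z<.156)&(u>375)&(u<455)&(v>80)&(v<120)
print("post",hp.sum(),segrect(w,hp))
kp=(z>.11)&(z<.16)&(u>210)&(u<260)&(v>60)&(v<125);print("keeper",segrect(w,kp),np.nanmedian(z[kp]))
E
```

```text
11898 ((593.9844360351562, 164.20350646972656), (114.87191772460938, 259.0746154785156), 5.272787570953369) [[524.9 287.9]
 [548.7  29.9]
 [663.1  40.5]
 [639.3 298.5]]
post 520 ((551.2825927734375, 275.0923767089844), (22.20487403869629, 22.39985466003418), 6.674440383911133)
keeper ((574.8366088867188, 57.175811767578125), (57.08064651489258, 31.4849910736084), 5.354836940765381) 0.12090931620435569
```

View pics/c5.png

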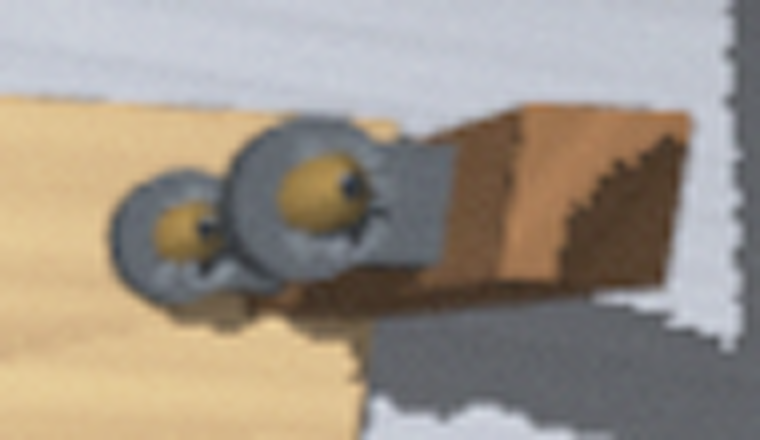

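View pics/z5.png

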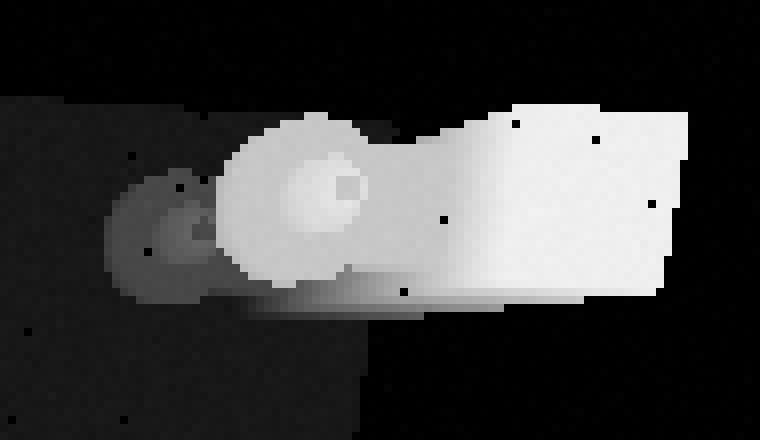

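```bash
cat >> h.py <<'E'
def ray(c,u,v,z):
    M=R.from_euler('xyz',c["attitude"]).as_matrix();d=M@np.array([(u-c["cx"])/c["fx"],-(v-c["cy"])/c["fy"],-1]);e=np.array(c["eye"]);return e+d*(z-e[2])/d[2]
E
python3 - <<'E'
from h import *
c=dict(np.load("w1.npz"));w=pts(c);z=w[...,2]
# pixel centres: crop px/8 -.5
for n,(x,y),h in (("tipH",(347,187),.143),("tipL",(203,228),.063),("discH",(300,199),.125),("discL",(180,238),.045)):
    print(n,ray(c,365+x/8-.5,75+y/8-.5,h).round(4))
v,u=np.mgrid[0:400,0:640]
m=(abs(z-.125)<.004)&(u>390)&(u<410)&(v>85)&(v<115);print(m.sum(),cv2.minEnclosingCircle(w[m][:,:2].astype(np.float32)*1000),np.median(z[m]))
for nm,uu in (("f1",272),("f2",367)):
    m=(z>.106)&(z<.122)&(abs(u-uu)<40)&(v>150)&(v<215);print(nm,cv2.minEnclosingCircle(w[m][:,:2].astype(np.float32)*1000))
m=(z>.16)&(u<150);print(m.sum(),segrect(w,m) if m.sum()>3 else 0)
E
```

```text
tipH [0.5538 0.2453 0.143 ]
tipL [0.5536 0.2453 0.063 ]
discH [0.5541 0.2442 0.125 ]
discL [0.554  0.2457 0.045 ]
230 ((554.0090942382812, 245.24635314941406), 11.05843734741211) 0.12494541820475646
f1 ((671.9976196289062, 107.78924560546875), 30.033557891845703)
f2 ((660.982666015625, 226.71681213378906), 29.897626876831055)
22793 ((648.2056884765625, 105.18791961669922), (57.41847610473633, 31.277381896972656), 81.89854431152344)
```

```bash
python3 - <<'E'
from h import *
plan([.687,-.202,.33],.34+np.pi)
E
```

```text
t 2.7 pos [0.6633 0.1671 0.3235] rot [ 3.1416e+00 -3.0000e-04 -2.9922e+00] q [ 0.21  0.13  1.3   0.    1.71 -1.51] grip 0.0933343026863505 F [-0.7  0.6  0.4]
dp [ 0.0315 -0.3686 -0.0065] roll -0.19058137078091164
```

Call:
apply_moves:
  motion:
    - {"gripper":0.093,"dp":[0.005,-0.05,-0.006],"roll":-0.03}
    - {"gripper":0.093,"dp":[0.01,-0.105,-0.006],"roll":-0.06}
    - {"gripper":0.093,"dp":[0.015,-0.16,-0.006],"roll":-0.1}
    - {"gripper":0.093,"dp":[0.02,-0.215,-0.006],"roll":-0.13}
    - {"gripper":0.093,"dp":[0.025,-0.27,-0.006],"roll":-0.16}
    - {"gripper":0.093,"dp":[0.03,-0.325,-0.006],"roll":-0.19}
    - {"gripper":0.093,"dp":[0.0315,-0.3685,-0.0065],"roll":-0.19}
    - {"gripper":0.093,"dp":[0.0315,-0.3685,-0.0065],"roll":-0.19}
    - {"gripper":0.093,"dp":[0.0315,-0.3685,-0.0065],"roll":-0.19}

```text
t: 3.82
position: [0.6883, -0.2016, 0.3301]
eef_rot: [3.141, 0.0, -2.801]
force: [1.0, -0.2, 0.4]
gripper_width: 0.093
```

```bash
python3 - <<'E'
from h import *
c=ctrl.camera("wrist");save(c,"w2");np.savez("w2.npz",**c);print(c["eye"],c["attitude"]);plan([.647,-.215,.33],.34+np.pi)
w=pts(c);p=c["pixels"].astype(int);z=w[...,2]
v,u=np.mgrid[0:400,0:640]
red=(p[...,0]>90)&(p[...,1]<50)&(p[...,2]<60)&(z>.162)&(z<.175)&(v<240);r=segrect(w,red);print(red.sum(),r,cv2.boxPoints(r).round(1),np.median(z[red]))
E
```

```text
[ 0.62228248 -0.2246548   0.471041  ] [-2.55450474e-01 -4.43361269e-04  1.91206754e+00]
t 3.875 pos [ 0.6884 -0.2011  0.3303] rot [ 3.1414e+00  2.0000e-04 -2.7997e+00] q [-0.32  0.2   1.21  0.    1.73 -2.23] grip 0.09295416171999756 F [-0.2  0.2  0.5]
dp [0.0436 0.0007 0.0003] roll 0.0019056680633440237
100 ((649.782470703125, -215.13040161132812), (77.0773696899414, 11.035146713256836), 18.059955596923828) [[ 611.4 -221.8]
 [ 614.9 -232.3]
 [ 688.1 -208.4]
 [ 684.7 -197.9]] 0.16864397726770256
```

View pics/w2.png

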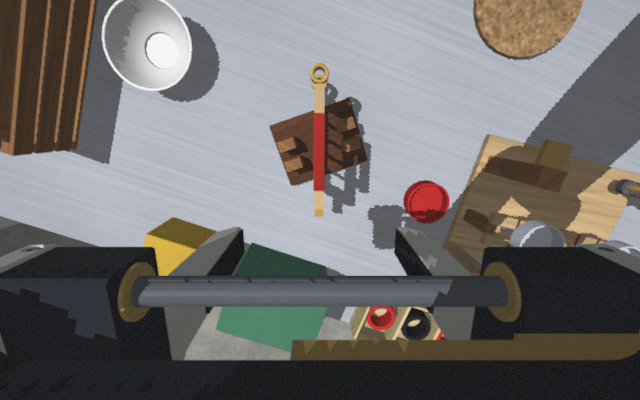

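```bash
python3 - <<'E'
from h import *
c=dict(np.load("w2.npz"));w=pts(c);a=c["pixels"][...,::-1];z=w[...,2];p=c["pixels"].astype(int)
cv2.imwrite("pics/c6.png",cv2.resize(a[55:225,260:380],None,fx=4,fy=4,interpolation=cv2.INTER_CUBIC))
v,u=np.mgrid[0:400,0:640]
kn=(abs(z-.120)<.004)&(v<85)&(abs(u-319)<15);print("kn",kn.sum(),cv2.minEnclosingCircle(w[kn][:,:2].astype(np.float32)*1000))
fr=(abs(z-.120)<.004)&(v>85)&(v<212)&(abs(u-319)<15);print("frame",fr.sum(),segrect(w,fr))
rd=(z>.16)&(z<.178)&(v>100)&(v<200)&(abs(u-319)<20);print("red",rd.sum(),segrect(w,rd))
tg=(abs(z-.074)<.006)&(v>205)&(v<220)&(abs(u-319)<12);print("tongue",tg.sum(),segrect(w,tg))
b=(abs(z-.047)<.004)&(v>80)&(v<200)&(abs(u-319)<60);print("blocks",b.sum(),segrect(w,b))
b=(abs(z-.012)<.003)&(v>80)&(v<200)&(abs(u-319)<60);r=segrect(w,b);print("base",b.sum(),r)
for i in range(112,190,12): print(i,[ (int(x),w[i,x].round(4).tolist()) for x in np.where(rd[i])[0]][:1],[ (int(x),w[i,x].round(4).tolist()) for x in np.where(rd[i])[0]][-1:])
E
```

```text
kn 221 ((571.4404296875, -243.15089416503906), 11.734579086303711)
frame 450 ((652.3671875, -214.6127166748047), (146.4799041748047, 10.515146255493164), 19.307645797729492)
red 883 ((650.5930786132812, -215.02035522460938), (78.50657653808594, 11.432865142822266), 19.254980087280273)
tongue 63 ((739.659912109375, -184.29611206054688), (9.739518165588379, 11.516593933105469), 19.658910751342773)
blocks 788 ((650.7901611328125, -215.49354553222656), (46.05927276611328, 115.26631164550781), 38.16549301147461)
base 3684 ((650.7937622070312, -215.51104736328125), (100.08822631835938, 129.85220336914062), 38.067623138427734)
112 [] []
124 [(313, [0.6246, -0.2301, 0.1697])] [(324, [0.6209, -0.2196, 0.1685])]
136 [(313, [0.6358, -0.2262, 0.1697])] [(324, [0.6321, -0.2156, 0.1684])]
148 [(313, [0.6473, -0.2222, 0.1677])] [(324, [0.6435, -0.2115, 0.168])]
160 [(313, [0.6589, -0.2181, 0.1685])] [(323, [0.6555, -0.2083, 0.1681])]
172 [(313, [0.671, -0.2139, 0.1676])] [(323, [0.6674, -0.204, 0.1679])]
184 [(313, [0.6829, -0.2098, 0.1694])] [(323, [0.6795, -0.1997, 0.1687])]
```

View pics/c6.png

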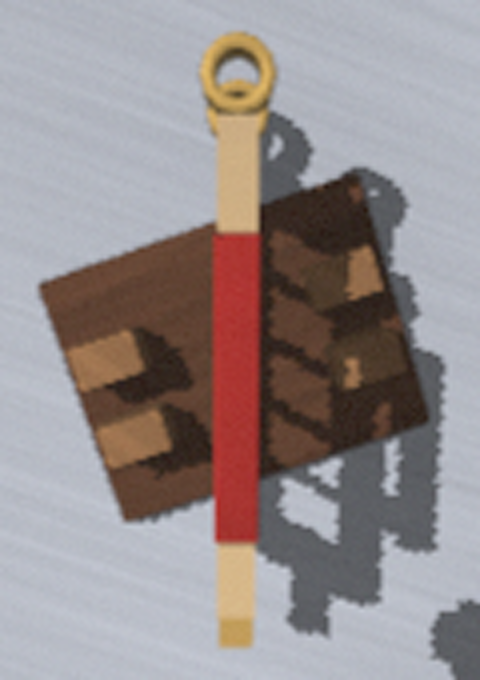

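```bash
python3 - <<'E'
from h import *
for i in range(3): plan([.651,-.2151,.168],.337+np.pi)
E
```

```text
t 3.875 pos [ 0.6884 -0.2011  0.3303] rot [ 3.1414e+00  2.0000e-04 -2.7997e+00] q [-0.32  0.2   1.21  0.    1.73 -2.23] grip 0.09295416171999756 F [-0.2  0.2  0.5]
dp [ 0.0399 -0.0007  0.1623] roll 0.004905668063344137
t 3.875 pos [ 0.6884 -0.2011  0.3303] rot [ 3.1414e+00  2.0000e-04 -2.7997e+00] q [-0.32  0.2   1.21  0.    1.73 -2.23] grip 0.09295416171999756 F [-0.2  0.2  0.5]
dp [ 0.0399 -0.0007  0.1623] roll 0.004905668063344137
t 3.875 pos [ 0.6884 -0.2011  0.3303] rot [ 3.1414e+00  2.0000e-04 -2.7997e+00] q [-0.32  0.2   1.21  0.    1.73 -2.23] grip 0.09295416171999756 F [-0.2  0.2  0.5]
dp [ 0.0399 -0.0007  0.1623] roll 0.004905668063344137
```

Call:
apply_moves:
  motion:
    - {"gripper":0.093,"dp":[0.02,-0.0005,0.02],"roll":0.005}
    - {"gripper":0.093,"dp":[0.04,-0.0005,0.06],"roll":0.005}
    - {"gripper":0.093,"dp":[0.04,-0.0005,0.1],"roll":0.005}
    - {"gripper":0.093,"dp":[0.04,-0.0005,0.13],"roll":0.005}
    - {"gripper":0.093,"dp":[0.04,-0.0005,0.152],"roll":0.005}
    - {"gripper":0.093,"dp":[0.04,-0.0005,0.162],"roll":0.005}
    - {"gripper":0.093,"dp":[0.04,-0.0005,0.162],"roll":0.005}

```text
t: 4.75
position: [0.651, -0.2155, 0.1683]
eef_rot: [3.142, -0.0, -2.803]
force: [-0.9, -0.6, 0.2]
gripper_width: 0.093
```

```bash
python3 - <<'E'
from h import *
plan([.651,-.2151,.168],.337+np.pi)
c=ctrl.camera("wrist");save(c,"w3");np.savez("w3.npz",**c)
E
```

```text
t 4.75 pos [ 0.651  -0.2155  0.1683] rot [ 3.1415 -0.     -2.8033] q [-0.36  0.17  1.51  0.    1.47 -2.27] grip 0.09296577863258042 F [-0.9 -0.6  0.2]
dp [-0.0001  0.0004  0.0003] roll 0.0013325728167572493
```

View pics/w3.png

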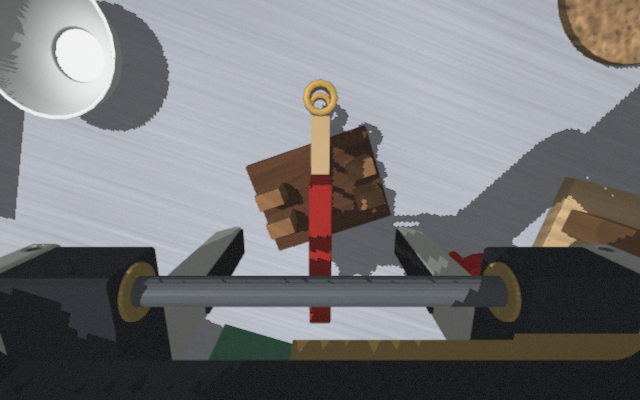

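Call:
apply_moves:
  motion:
    - {"gripper":0.03,"dp":[0,0,0],"roll":0}
    - {"gripper":0.02,"dp":[0,0,0],"roll":0}
    - {"gripper":0.016,"dp":[0,0,0],"roll":0}
    - {"gripper":0.008,"dp":[0,0,0],"roll":0}
    - {"gripper":0.0,"dp":[0,0,0],"roll":0}
    - {"gripper":0.0,"dp":[0,0,0],"roll":0}
    - {"gripper":0.0,"dp":[0,0,0],"roll":0}
    - {"gripper":0.0,"dp":[0,0,0],"roll":0}

```text
t: 5.8
position: [0.6509, -0.2158, 0.1681]
eef_rot: [3.142, -0.0, -2.803]
force: [0.4, 0.4, 0.1]
gripper_width: 0.0173
```

Call:
apply_moves:
  motion:
    - {"gripper":0.0,"dp":[0,0,0],"roll":0}
    - {"gripper":0.0,"dp":[0,0,0],"roll":0}
    - {"gripper":0.0,"dp":[0,0,0],"roll":0}

```text
t: 6.18
position: [0.6509, -0.2157, 0.1681]
eef_rot: [3.142, -0.0, -2.803]
force: [0.0, 0.9, -0.3]
gripper_width: 0.0119
```

```bash
python3 - <<'E'
from h import *
plan([.651,-.2151,.168],.337+np.pi)
c=ctrl.camera("wrist");save(c,"w4");np.savez("w4.npz",**c)
E
```

```text
t 6.175 pos [ 0.6509 -0.2157  0.1681] rot [ 3.1415 -0.     -2.8034] q [-0.36  0.17  1.51  0.    1.47 -2.27] grip 0.011899229470804986 F [ 0.   0.9 -0.3]
dp [-0.0003  0.0006  0.0001] roll 0.00120018548431311
```

View pics/w4.png

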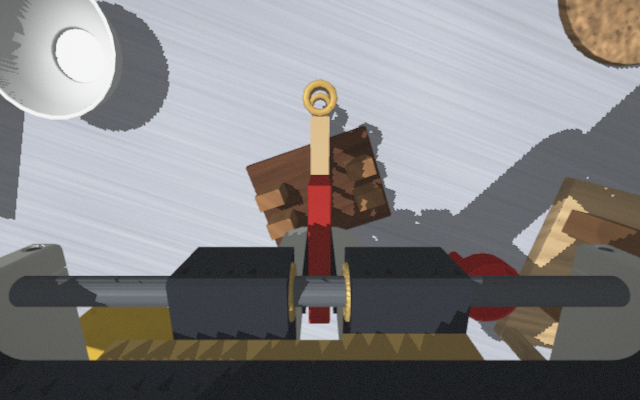

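Call:
apply_moves:
  motion:
    - {"gripper":0.0,"dp":[0,0,-0.005],"roll":0}
    - {"gripper":0.0,"dp":[0,0,-0.015],"roll":0}
    - {"gripper":0.0,"dp":[0,0,-0.03],"roll":0}
    - {"gripper":0.0,"dp":[0,0,-0.05],"roll":0}
    - {"gripper":0.0,"dp":[0,0,-0.07],"roll":0}
    - {"gripper":0.0,"dp":[0,0,-0.09],"roll":0}
    - {"gripper":0.0,"dp":[0,0,-0.11],"roll":0}
    - {"gripper":0.0,"dp":[0,0,-0.13],"roll":0}
    - {"gripper":0.0,"dp":[0,0,-0.14],"roll":0}
    - {"gripper":0.0,"dp":[0,0,-0.14],"roll":0}

```text
t: 7.48
position: [0.6511, -0.2158, 0.3088]
eef_rot: [-3.141, 0.001, -2.803]
force: [-0.3, -0.0, -4.1]
gripper_width: 0.0119
```

```bash
python3 - <<'E'
from h import *
plan([.476,.135,.308],.963)
c=ctrl.camera("wrist");save(c,"w5");np.savez("w5.npz",**c);w=pts(c);s=ctrl.read_state()
M=R.from_euler('xyz',s["eef_rot"]).as_matrix();t=(w-s["position"])@M
v,u=np.mgrid[0:400,0:640]
kn=(np.abs(u-319)<22)&(v<118)&(t[...,2]<.07)&(t[...,2]>.04)
print(cv2.minEnclosingCircle(t[kn][:,:2].astype(np.float32)*1000),np.median(t[kn][:,2]))
c=ctrl.camera("side");save(c,"s5")
cv2.imwrite("pics/c5s.png",cv2.resize(c["pixels"][100:230,240:440,::-1],None,fx=4,fy=4,interpolation=cv2.INTER_CUBIC))
E
```

```text
t 7.475 pos [ 0.6511 -0.2158  0.3088] rot [-3.1411e+00  6.0000e-04 -2.8034e+00] q [-0.36  0.13  1.32  0.    1.69 -2.27] grip 0.011850987653836855 F [-0.3 -0.  -4.1]
dp [0.0487 0.389  0.0006] roll 2.5167872939671128
((84.13045501708984, 0.24906159937381744), 11.778436660766602) 0.04769901589722903
```

View pics/w5.png

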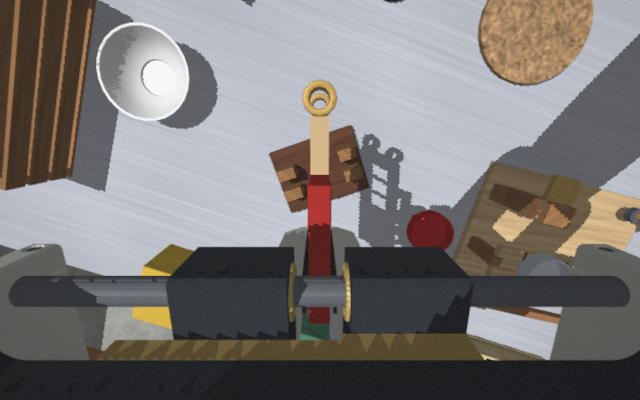

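View pics/c5s.png

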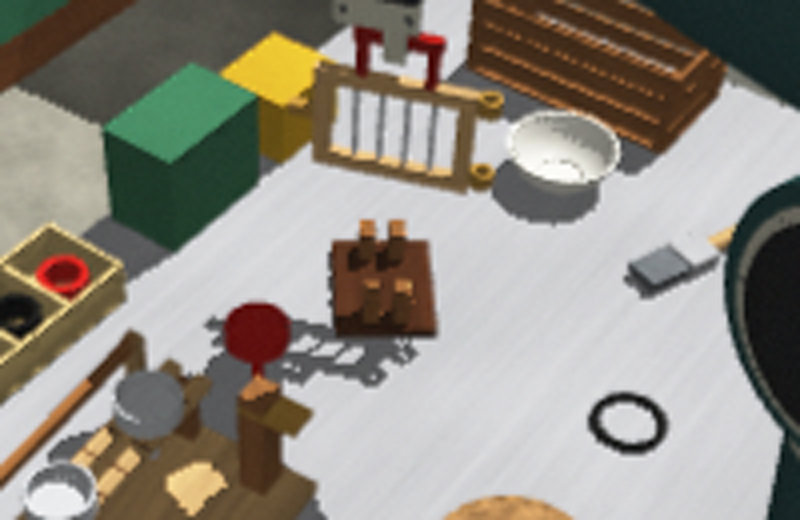

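Call:
apply_moves:
  motion:
    - {"gripper":0.0,"dp":[0.001,0.01,0],"roll":0.06}
    - {"gripper":0.0,"dp":[0.004,0.03,0],"roll":0.16}
    - {"gripper":0.0,"dp":[0.007,0.055,0],"roll":0.3}
    - {"gripper":0.0,"dp":[0.01,0.08,0],"roll":0.44}
    - {"gripper":0.0,"dp":[0.014,0.11,0],"roll":0.58}
    - {"gripper":0.0,"dp":[0.018,0.14,0],"roll":0.72}
    - {"gripper":0.0,"dp":[0.022,0.17,0],"roll":0.86}
    - {"gripper":0.0,"dp":[0.026,0.2,0],"roll":1.0}
    - {"gripper":0.0,"dp":[0.029,0.225,0],"roll":1.12}
    - {"gripper":0.0,"dp":[0.03,0.235,0],"roll":1.2}

```text
t: 8.82
position: [0.5439, -0.0029, 0.3075]
eef_rot: [-3.141, -0.001, 2.278]
force: [0.2, -0.1, -2.2]
gripper_width: 0.0117
```

```bash
python3 - <<'E'
from h import *
plan([.476,.135,.308],.963)
E
```

```text
t 8.825 pos [ 0.5439 -0.0029  0.3075] rot [-3.1411e+00 -6.0000e-04  2.2775e+00] q [-0.05 -0.18  1.63  0.    1.69 -0.76] grip 0.011664162144821499 F [ 0.2 -0.1 -2.2]
dp [ 0.149   0.0379 -0.0004] roll 1.3145429362379057
```

Call:
apply_moves:
  motion:
    - {"gripper":0.0,"dp":[0.01,0.003,0],"roll":0.1}
    - {"gripper":0.0,"dp":[0.03,0.008,0],"roll":0.24}
    - {"gripper":0.0,"dp":[0.055,0.014,0],"roll":0.4}
    - {"gripper":0.0,"dp":[0.08,0.02,0],"roll":0.56}
    - {"gripper":0.0,"dp":[0.105,0.027,0],"roll":0.72}
    - {"gripper":0.0,"dp":[0.125,0.032,0],"roll":0.88}
    - {"gripper":0.0,"dp":[0.14,0.036,0],"roll":1.04}
    - {"gripper":0.0,"dp":[0.149,0.038,0],"roll":1.19}
    - {"gripper":0.0,"dp":[0.149,0.038,0],"roll":1.315}
    - {"gripper":0.0,"dp":[0.149,0.038,0],"roll":1.315}

```text
t: 10.07
position: [0.4763, 0.1338, 0.3074]
eef_rot: [-3.141, 0.001, 0.966]
force: [-0.5, 0.3, -3.3]
gripper_width: 0.0119
```

```bash
cat >> h.py <<'E'
def knuckle(c,n=None):
    # high knuckle centre (tool frame) from depth + tool coords
    s=ctrl.read_state();w=pts(c);M=R.from_euler('xyz',s["eef_rot"]).as_matrix();t=(w-s["position"])@M
    k=(np.hypot(t[...,0]-.0845,t[...,1])<.016)&(abs(t[...,2]-.048)<.006)&(t[...,0]>.072)
    print("knuckle tool",cv2.minEnclosingCircle(t[k][:,:2].astype(np.float32)*1000),np.median(t[k][:,2]))
E
python3 - <<'E'
from h import *
c=ctrl.camera("wrist");save(c,"w6");np.savez("w6.npz",**c)
plan([.505,.1755,.221],.963);knuckle(c)
E
```

```text
t 10.125 pos [0.4764 0.1337 0.3076] rot [-3.141e+00  6.000e-04  9.676e-01] q [ 0.22 -0.29  1.72  0.    1.71  0.83] grip 0.011847031886523723 F [-0.4  1.  -2.9]
dp [ 0.0507 -0.      0.0865] roll 0.004629550727599074
knuckle tool ((83.46234130859375, -0.37059178948402405), 12.693258285522461) 0.04863610363852374
```

View pics/w6.png

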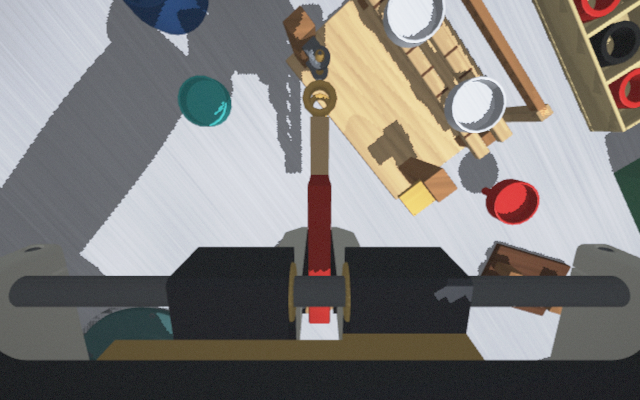

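Call:
apply_moves:
  motion:
    - {"gripper":0.0,"dp":[0,0,0.01],"roll":0.004}
    - {"gripper":0.0,"dp":[0,0,0.03],"roll":0.004}
    - {"gripper":0.0,"dp":[0,0,0.05],"roll":0.004}
    - {"gripper":0.0,"dp":[0,0,0.07],"roll":0.004}
    - {"gripper":0.0,"dp":[0,0,0.082],"roll":0.004}
    - {"gripper":0.0,"dp":[0,0,0.0865],"roll":0.004}
    - {"gripper":0.0,"dp":[0,0,0.0865],"roll":0.004}
    - {"gripper":0.0,"dp":[0,0,0.0865],"roll":0.004}

```text
t: 11.12
position: [0.4767, 0.1339, 0.2224]
eef_rot: [3.141, -0.001, 0.961]
force: [-1.0, -0.5, -3.6]
gripper_width: 0.0118
```

```bash
python3 - <<'E'
from h import *
c=ctrl.camera("wrist");save(c,"w7");np.savez("w7.npz",**c)
plan([.505,.1755,.221],.963);knuckle(c)
cv2.imwrite("pics/c7.png",cv2.resize(c["pixels"][10:130,260:380,::-1],None,fx=5,fy=5,interpolation=cv2.INTER_CUBIC))
E
```

```text
t 11.175 pos [0.4767 0.1339 0.2223] rot [ 3.1409e+00 -7.0000e-04  9.6090e-01] q [ 0.22 -0.28  1.85  0.    1.57  0.83] grip 0.011642347154187641 F [-0.2  0.1 -3.3]
dp [ 0.0503 -0.0007  0.0014] roll -0.002129866817474735
knuckle tool ((83.43731689453125, -0.3956185579299927), 12.694034576416016) 0.04842091418677539
```

View pics/c7.png

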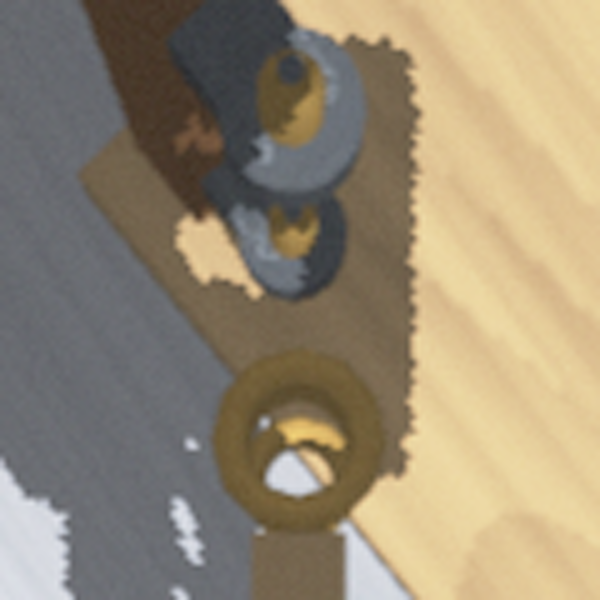

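```bash
python3 - <<'E'
from h import *
c=dict(np.load("w7.npz"));s=ctrl.read_state();M=R.from_euler('xyz',s["eef_rot"]).as_matrix()
P=lambda x,y,z:ray(c,260+x/5-.5,10+y/5-.5,z)
k=P(299,440,s["position"][2]-.048);tH=P(291,69,.143);tL=P(293,213,.063);dH=P(303,113,.125)
for n,a in(("kn",k),("tipH",tH),("tipL",tL),("dH",dH)):print(n,a.round(4),"tool",(M.T@(a-s["position"])).round(4))
pin=np.array([.5539,.2453]);print("knuckle->pin in tool",(M.T@np.array([*(pin-k[:2]),0])).round(4),(M.T@np.array([*(tH-k)[:2],0])).round(4))
E
```

```text
kn [0.5255 0.2041 0.1743] tool [ 0.0855 -0.0002  0.0481]
tipH [0.5535 0.246  0.143 ] tool [ 0.1358 -0.0013  0.0794]
tipL [0.5534 0.2457 0.063 ] tool [ 0.1355 -0.0013  0.1594]
dH [0.5547 0.2447 0.125 ] tool [0.1354 0.0004 0.0974]
knuckle->pin in tool [ 0.05   -0.0004  0.    ] [ 0.0503 -0.0011  0.    ]
```

Call:
apply_moves:
  motion:
    - {"gripper":0.0,"dp":[0.008,0,0],"roll":0}
    - {"gripper":0.0,"dp":[0.02,0,0],"roll":0}
    - {"gripper":0.0,"dp":[0.032,-0.0005,0],"roll":0}
    - {"gripper":0.0,"dp":[0.043,-0.0007,0],"roll":0}
    - {"gripper":0.0,"dp":[0.05,-0.0007,0],"roll":0}
    - {"gripper":0.0,"dp":[0.05,-0.0007,0],"roll":0}
    - {"gripper":0.0,"dp":[0.05,-0.0007,0],"roll":0}
    - {"gripper":0.0,"dp":[0.05,-0.0007,0],"roll":0}

```text
t: 12.18
position: [0.5045, 0.175, 0.2218]
eef_rot: [3.141, -0.0, 0.961]
force: [-0.3, -0.1, -3.1]
gripper_width: 0.0118
```

```bash
python3 - <<'E'
from h import *
c=ctrl.camera("wrist");save(c,"w8");np.savez("w8.npz",**c)
plan([.505,.1755,.221],.963)
cv2.imwrite("pics/c8.png",cv2.resize(c["pixels"][10:130,260:380,::-1],None,fx=5,fy=5,interpolation=cv2.INTER_CUBIC))
c=ctrl.camera("side");save(c,"s8")
cv2.imwrite("pics/c8s.png",cv2.resize(c["pixels"][160:280,210:350,::-1],None,fx=5,fy=5,interpolation=cv2.INTER_CUBIC))
E
```

```text
t 12.225 pos [0.5045 0.175  0.2217] rot [ 3.1415e+00 -1.0000e-04  9.6060e-01] q [ 0.29 -0.19  1.77 -0.    1.56  0.9 ] grip 0.011692761115381815 F [ 0.4 -0.6 -3.2]
dp [0.0007 0.0002 0.0007] roll -0.002408284343009992
```

View pics/c8.png

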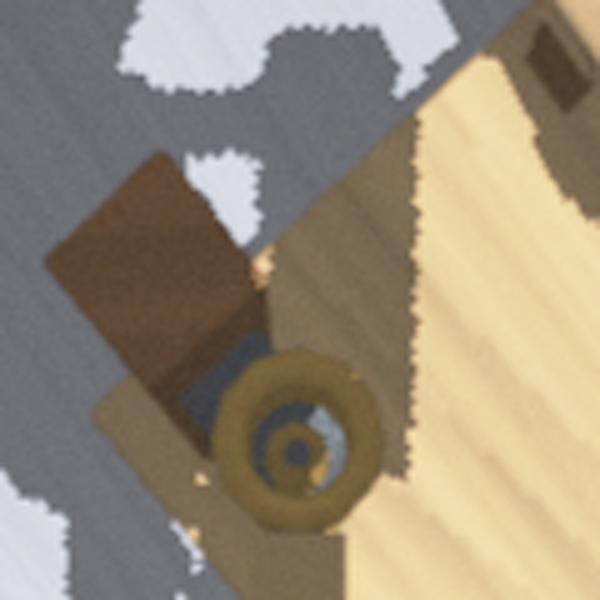

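View pics/c8s.png

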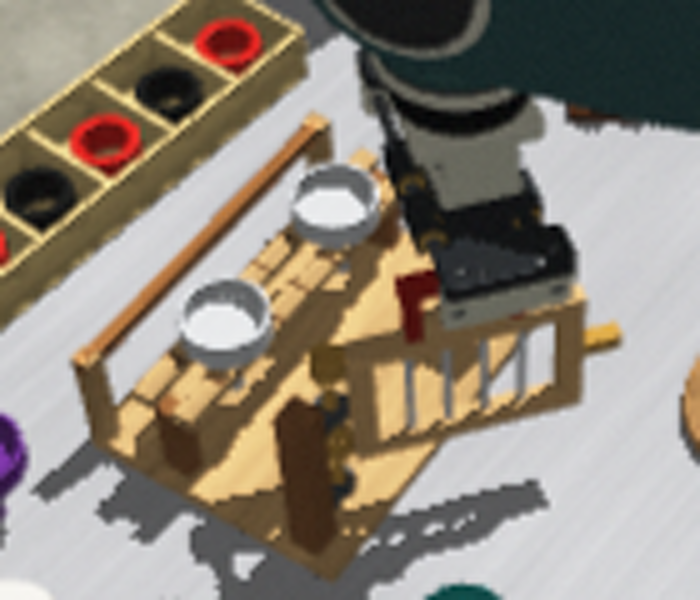

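```bash
python3 - <<'E'
from h import *
c=dict(np.load("w8.npz"));s=ctrl.read_state();M=R.from_euler('xyz',s["eef_rot"]).as_matrix()
P=lambda x,y,z:ray(c,260+x/5-.5,10+y/5-.5,z)
z=s["position"][2]
k=P(299,441,z-.048);tH=P(297,452,.143)
for n,a in(("kn",k),("tipH",tH)):print(n,a.round(4),"tool",(M.T@(a-s["position"])).round(4))
E
```

```text
kn [0.5532 0.2451 0.1738] tool [ 0.0854 -0.0002  0.048 ]
tipH [0.5536 0.2461 0.143 ] tool [ 0.0864 -0.0005  0.0788]
```

Call:
apply_moves:
  motion:
    - {"gripper":0.0,"dp":[0.0007,0,0.002],"roll":0}
    - {"gripper":0.0,"dp":[0.0007,0,0.005],"roll":0}
    - {"gripper":0.0,"dp":[0.0007,0,0.008],"roll":0}
    - {"gripper":0.0,"dp":[0.0007,0,0.011],"roll":0}
    - {"gripper":0.0,"dp":[0.0007,0,0.014],"roll":0}
    - {"gripper":0.0,"dp":[0.0007,0,0.017],"roll":0}
    - {"gripper":0.0,"dp":[0.0007,0,0.02],"roll":0}
    - {"gripper":0.0,"dp":[0.0007,0,0.02],"roll":0}

```text
t: 13.28
position: [0.5049, 0.1757, 0.2014]
eef_rot: [-3.141, 0.0, 0.961]
force: [-0.4, -0.2, -2.3]
gripper_width: 0.0118
```

```bash
python3 - <<'E'
from h import *
c=ctrl.camera("wrist");save(c,"w9");np.savez("w9.npz",**c)
plan([.505,.1755,.191],.963)
cv2.imwrite("pics/c9.png",cv2.resize(c["pixels"][10:130,260:380,::-1],None,fx=5,fy=5,interpolation=cv2.INTER_CUBIC))
E
```

```text
t 13.325 pos [0.5049 0.1758 0.2016] rot [-3.1415  0.      0.9608] q [ 0.29 -0.18  1.8   0.    1.52  0.9 ] grip 0.011770053511407736 F [ 0.4  0.2 -3. ]
dp [-0.0002  0.0002  0.0106] roll -0.002219063629453899
```

View pics/c9.png

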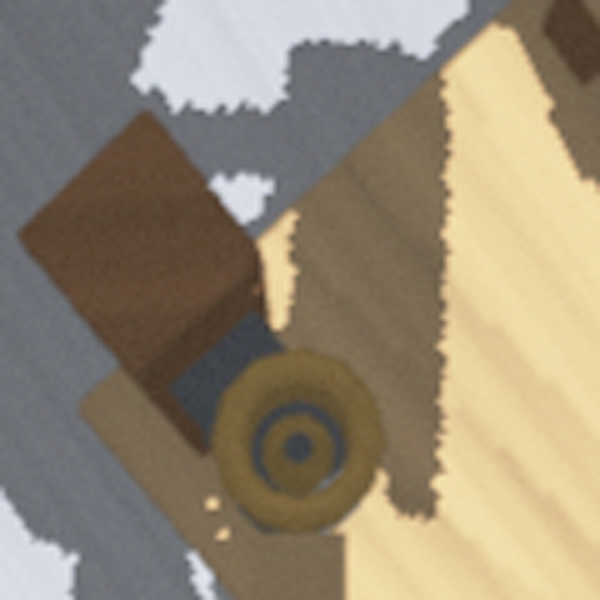

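Call:
apply_moves:
  motion:
    - {"gripper":0.0,"dp":[0,0,0.002],"roll":0}
    - {"gripper":0.0,"dp":[0,0,0.004],"roll":0}
    - {"gripper":0.0,"dp":[0,0,0.006],"roll":0}
    - {"gripper":0.0,"dp":[0,0,0.008],"roll":0}
    - {"gripper":0.0,"dp":[0,0,0.0095],"roll":0}
    - {"gripper":0.0,"dp":[0,0,0.0095],"roll":0}
    - {"gripper":0.0,"dp":[0,0,0.0095],"roll":0}

```text
t: 14.2
position: [0.5049, 0.1758, 0.1922]
eef_rot: [-3.142, -0.0, 0.961]
force: [-0.6, -0.1, -3.3]
gripper_width: 0.0119
```

```bash
python3 - <<'E'
from h import *
c=ctrl.camera("wrist");save(c,"w10");np.savez("w10.npz",**c)
plan([.505,.1755,.191],.963);knuckle(c)
E
```

```text
t 14.25 pos [0.505  0.1758 0.1922] rot [ 3.1415e+00 -1.0000e-04  9.6080e-01] q [ 0.29 -0.17  1.81  0.    1.51  0.9 ] grip 0.011855152037218476 F [-1.3 -0.7 -2.9]
dp [-0.0002  0.0002  0.0012] roll -0.0022172790793604236
knuckle tool ((83.37737274169922, -0.4262603223323822), 12.633359909057617) 0.04864497793693065
```

Call:
apply_moves:
  motion:
    - {"gripper":0.0,"dp":[0,0,0.0005],"roll":0}
    - {"gripper":0.0,"dp":[0,0,0.001],"roll":0}
    - {"gripper":0.0,"dp":[0,0,0.0013],"roll":0}
    - {"gripper":0.0,"dp":[0,0,0.0013],"roll":0}

```text
t: 14.75
position: [0.505, 0.1757, 0.1911]
eef_rot: [3.141, -0.0, 0.961]
force: [-1.3, -3.6, -0.0]
gripper_width: 0.012
```

Call:
apply_moves:
  motion:
    - {"gripper":0.0,"dp":[0,0,0.0004],"roll":0}
    - {"gripper":0.0,"dp":[0,0,0.0004],"roll":0}
    - {"gripper":0.0,"dp":[0,0,0.0004],"roll":0}

```text
t: 15.12
position: [0.505, 0.1756, 0.191]
eef_rot: [3.141, -0.0, 0.961]
force: [-3.9, -4.4, 5.9]
gripper_width: 0.0119
```

```bash
python3 - <<'E'
from h import *
c=ctrl.camera("wrist");save(c,"w11");np.savez("w11.npz",**c)
plan([.505,.1755,.191],.963);knuckle(c)
cv2.imwrite("pics/c11.png",cv2.resize(c["pixels"][10:130,260:380,::-1],None,fx=5,fy=5,interpolation=cv2.INTER_CUBIC))
c=ctrl.camera("side")
cv2.imwrite("pics/c11s.png",cv2.resize(c["pixels"][160:280,210:350,::-1],None,fx=5,fy=5,interpolation=cv2.INTER_CUBIC))
E
```

```text
t 15.175 pos [0.505  0.1756 0.191 ] rot [ 3.141e+00 -2.000e-04  9.607e-01] q [ 0.29 -0.17  1.81 -0.    1.5   0.9 ] grip 0.01144741058255774 F [-3.5 -4.3  5.4]
dp [-0.0001  0.      0.    ] roll -0.002274872894290514
knuckle tool ((83.23531341552734, -0.7101272344589233), 12.653154373168945) 0.04849900517883916
```

View pics/c11s.png

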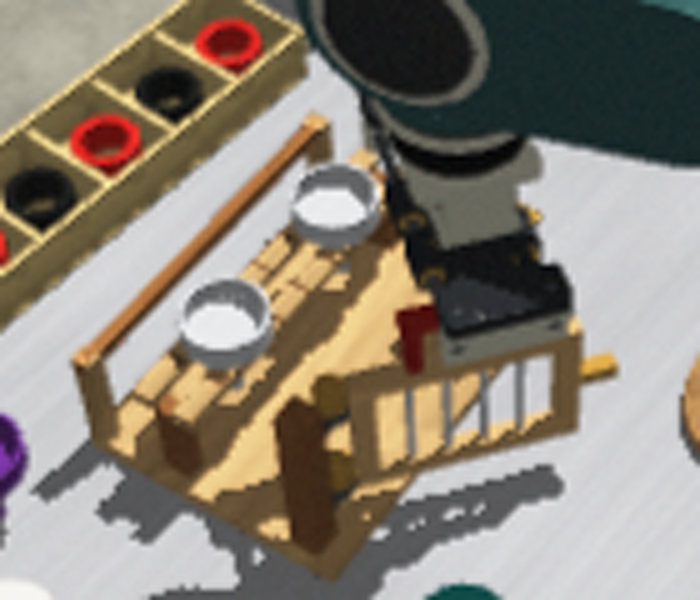

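View pics/c11.png

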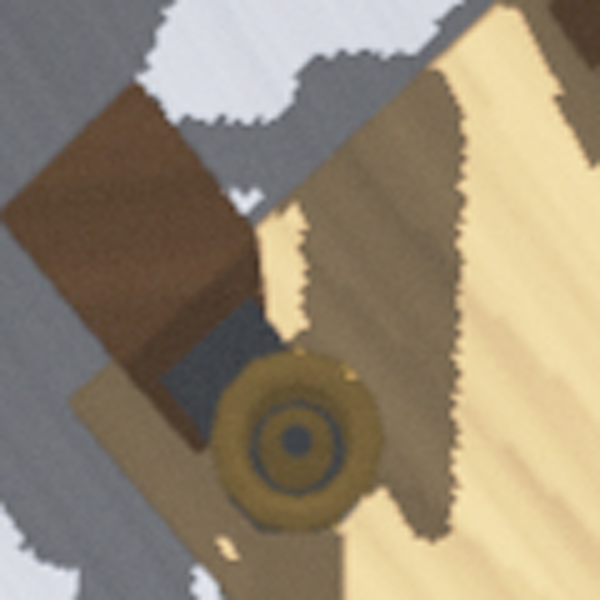

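Call:
apply_moves:
  motion:
    - {"gripper":0.0,"dp":[0.0,0.0,-0.0005],"roll":0}
    - {"gripper":0.0,"dp":[0.0002,0.006,-0.0006],"roll":-0.07}
    - {"gripper":0.0,"dp":[0.0008,0.0119,-0.0006],"roll":-0.14}
    - {"gripper":0.0,"dp":[0.0019,0.0177,-0.0006],"roll":-0.21}
    - {"gripper":0.0,"dp":[0.0033,0.0235,-0.0006],"roll":-0.28}
    - {"gripper":0.0,"dp":[0.0052,0.0292,-0.0006],"roll":-0.35}
    - {"gripper":0.0,"dp":[0.0052,0.0292,-0.0006],"roll":-0.35}

```text
t: 16.1
position: [0.532, 0.1631, 0.1911]
eef_rot: [-3.141, 0.0, 1.31]
force: [-2.0, -4.0, 2.7]
gripper_width: 0.0117
```

```bash
python3 - <<'E'
from h import *
c=ctrl.camera("wrist");save(c,"w12");np.savez("w12.npz",**c)
r=.0851
y=1.663;plan([.5539-r*np.cos(y),.2453-r*np.sin(y),.191],y);knuckle(c)
E
```

```text
t 16.15 pos [0.5318 0.1632 0.1911] rot [-3.1415e+00  2.0000e-04  1.3091e+00] q [ 0.25 -0.12  1.77 -0.    1.5   0.51] grip 0.011954559642626919 F [-2.4 -3.6  2.9]
dp [0.0052 0.0296 0.0001] roll -0.35392304893895155
knuckle tool ((83.34838104248047, -1.2166833877563477), 12.655360221862793) 0.04843842345177548
```

View pics/w12.png

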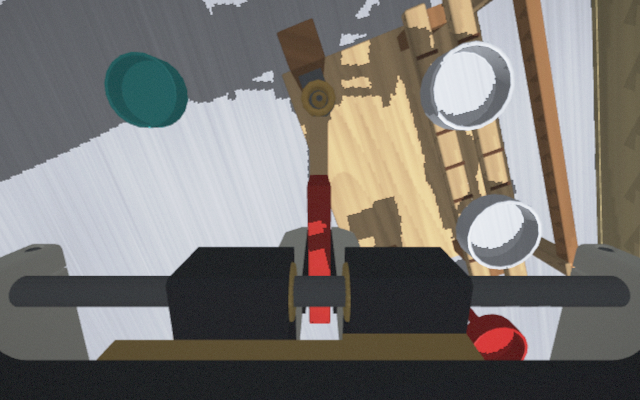

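Call:
apply_moves:
  motion:
    - {"gripper":0.0,"dp":[0.0002,0.006,-0.0003],"roll":-0.07}
    - {"gripper":0.0,"dp":[0.0008,0.0119,-0.0003],"roll":-0.14}
    - {"gripper":0.0,"dp":[0.0017,0.0169,-0.0003],"roll":-0.2}
    - {"gripper":0.0,"dp":[0.0029,0.0219,-0.0003],"roll":-0.26}
    - {"gripper":0.0,"dp":[0.0041,0.026,-0.0003],"roll":-0.31}
    - {"gripper":0.0,"dp":[0.0049,0.0284,-0.0003],"roll":-0.34}
    - {"gripper":0.0,"dp":[0.0049,0.0284,-0.0003],"roll":-0.34}

```text
t: 17.02
position: [0.5605, 0.1607, 0.1912]
eef_rot: [-3.141, 0.0, 1.65]
force: [-0.7, -4.1, 0.2]
gripper_width: 0.0118
```

```bash
python3 - <<'E'
from h import *
c=ctrl.camera("wrist");save(c,"w13")
r=.0851
y=1.663;plan([.5539-r*np.cos(y),.2453-r*np.sin(y),.191],y);knuckle(c)
c=ctrl.camera("top");save(c,"t13")
cv2.imwrite("pics/c13.png",cv2.resize(c["pixels"][110:230,190:350,::-1],None,fx=5,fy=5,interpolation=cv2.INTER_CUBIC))
E
```

```text
t 17.075 pos [0.5605 0.1607 0.1912] rot [-3.1415e+00  1.0000e-04  1.6496e+00] q [ 0.24 -0.07  1.71 -0.    1.5   0.16] grip 0.011628028265359224 F [-0.  -4.3 -0.3]
dp [-0.0003  0.0013  0.0002] roll -0.013433729116787863
knuckle tool ((83.58979797363281, -0.8379088640213013), 12.64356517791748) 0.04864949643144263
```

View pics/w13.png

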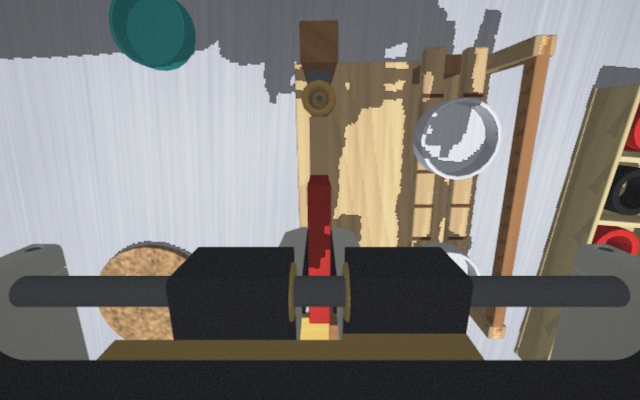

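View pics/c13.png

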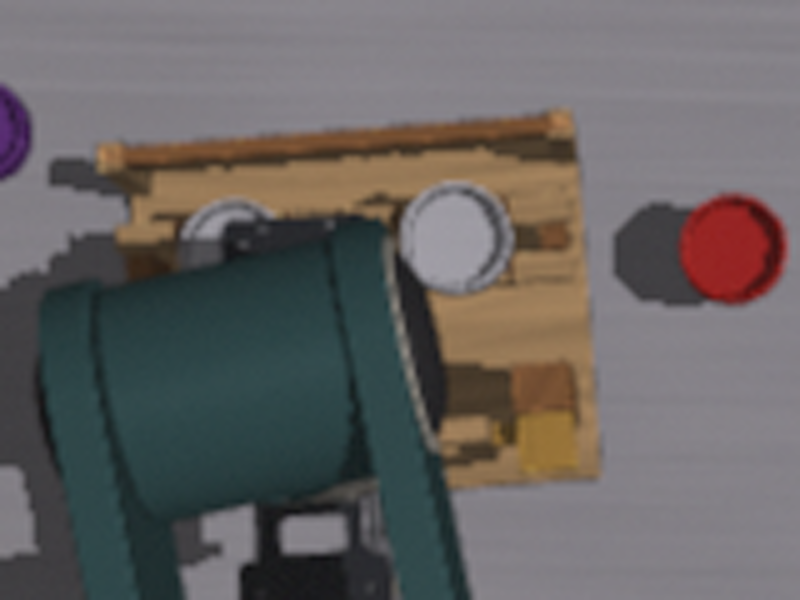

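Call:
apply_moves:
  motion:
    - {"gripper":0.0,"dp":[0,0.0006,0],"roll":-0.007}
    - {"gripper":0.0,"dp":[0,0.0012,0],"roll":-0.013}
    - {"gripper":0.0,"dp":[0,0.0018,0],"roll":-0.018}
    - {"gripper":0.0,"dp":[0,0.0018,0],"roll":-0.018}

```text
t: 17.62
position: [0.5621, 0.1609, 0.1913]
eef_rot: [-3.141, -0.0, 1.669]
force: [-4.5, -3.8, 0.5]
gripper_width: 0.0119
```

Call:
apply_moves:
  motion:
    - {"gripper":0.0,"dp":[-0.0005,0,0.0005],"roll":0}
    - {"gripper":0.0,"dp":[-0.001,0,0.001],"roll":0}
    - {"gripper":0.0,"dp":[-0.001,0,0.001],"roll":0}

```text
t: 18.0
position: [0.5625, 0.16, 0.1907]
eef_rot: [3.141, -0.0, 1.669]
force: [-3.3, -1.8, 5.9]
gripper_width: 0.0119
```

Call:
apply_moves:
  motion:
    - {"gripper":0.0115,"dp":[0,0,0],"roll":0}
    - {"gripper":0.012,"dp":[0,0,0],"roll":0}
    - {"gripper":0.0125,"dp":[0,0,0],"roll":0}
    - {"gripper":0.013,"dp":[0,0,0],"roll":0}
    - {"gripper":0.015,"dp":[0,0,0],"roll":0}
    - {"gripper":0.02,"dp":[0,0,0],"roll":0}

```text
t: 18.75
position: [0.5624, 0.1599, 0.1903]
eef_rot: [-3.142, -0.0, 1.669]
force: [0.2, 0.1, 0.9]
gripper_width: 0.0187
```

```bash
python3 - <<'E'
from h import *
c=ctrl.camera("wrist");save(c,"w14");np.savez("w14.npz",**c)
plan([.562,.16,.32],1.669);knuckle(c)
E
```

```text
t 18.8 pos [0.5625 0.1599 0.1903] rot [ 3.1416 -0.      1.6688] q [ 0.23 -0.06  1.71  0.    1.49  0.14] grip 0.019378185877680563 F [ 0.3 -0.4  0.1]
dp [ 0.0002 -0.0004 -0.1297] roll -0.00019554048307801608
knuckle tool ((83.11235809326172, -0.8770557045936584), 12.16484546661377) 0.047634290481355424
```

View pics/w14.png

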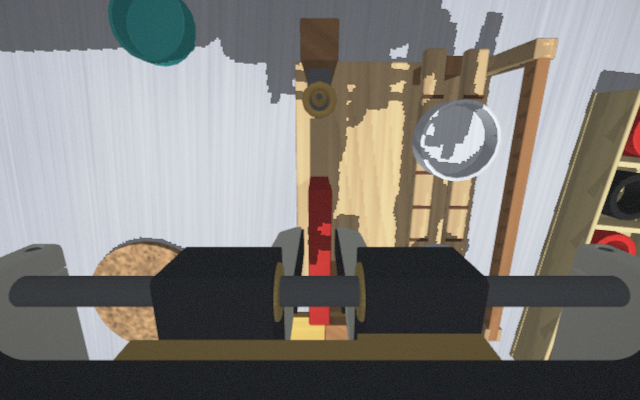

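Call:
apply_moves:
  motion:
    - {"gripper":0.04,"dp":[0,0,0],"roll":0}
    - {"gripper":0.05,"dp":[0,0,0],"roll":0}
    - {"gripper":0.05,"dp":[0,0,0],"roll":0}
    - {"gripper":0.05,"dp":[0,0,-0.01],"roll":0}
    - {"gripper":0.05,"dp":[0,0,-0.03],"roll":0}
    - {"gripper":0.05,"dp":[0,0,-0.06],"roll":0}
    - {"gripper":0.05,"dp":[0,0,-0.1],"roll":0}
    - {"gripper":0.05,"dp":[0,0,-0.14],"roll":0}
    - {"gripper":0.05,"dp":[0.0,0,-0.16],"roll":0}
    - {"gripper":0.05,"dp":[0.0,0,-0.16],"roll":0}

```text
t: 20.05
position: [0.5627, 0.1599, 0.3517]
eef_rot: [3.139, -0.0, 1.669]
force: [-0.3, 0.4, -0.2]
gripper_width: 0.0501
```

Call:
apply_moves:
  motion:
    - {"gripper":0.05,"dp":[-0.04,0,0],"roll":0}
    - {"gripper":0.05,"dp":[-0.08,0,0],"roll":0}
    - {"gripper":0.05,"dp":[-0.11,0,0],"roll":0}
    - {"gripper":0.05,"dp":[-0.12,0,0],"roll":0}
    - {"gripper":0.05,"dp":[-0.12,0,0],"roll":0}

```text
t: 20.68
position: [0.5741, 0.0404, 0.3493]
eef_rot: [-3.14, -0.0, 1.668]
force: [0.2, 1.3, -0.2]
gripper_width: 0.0498
```

```bash
python3 - <<'E'
from h import *
c=ctrl.camera("wrist");save(c,"w15");np.savez("w15.npz",**c)
plan([.562,.16,.32],1.669)
w=pts(c);z=w[...,2];p=c["pixels"].astype(int)
rd=(z>.175)&(z<.21)&(p[...,0]>60)&(p[...,1]<50)&(np.abs(w[...,0]-.562)<.06)
print("red",rd.sum(),segrect(w,rd),np.median(z[rd]))
q=w[rd];a=q[:,1]>q[:,1].mean();print("bar z hinge/free",np.median(q[a,2]),np.median(q[~a,2]))
f=w[(abs(z-.143)<.006)&(abs(w[...,0]-.562)<.03)&(w[...,1]<.245)&(w[...,1]>.07)];print("frame yaw",segrect(f[:,None,:].reshape(-1,1,3),np.ones((len(f),1),bool)))
k=w[(abs(z-.143)<.005)&(np.hypot(w[...,0]-.554,w[...,1]-.2453)<.014)];print("knuckle top",cv2.minEnclosingCircle(k[:,:2].astype(np.float32)*1000),np.median(k[:,2]))
for n,x,y in(("f1",.672,.1078),("f2",.661,.2267)):
    m=(z>.106)&(z<.122)&(np.hypot(w[...,0]-x,w[...,1]-y)<.045);print(n,m.sum(),cv2.minEnclosingCircle(w[m][:,:2].astype(np.float32)*1000))
c=ctrl.camera("side");save(c,"s15")
cv2.imwrite("pics/c15s.png",cv2.resize(c["pixels"][160:280,210:350,::-1],None,fx=5,fy=5,interpolation=cv2.INTER_CUBIC))
E
```

```text
t 20.725 pos [0.5741 0.0409 0.3496] rot [-3.1406e+00 -3.0000e-04  1.6687e+00] q [ 0.03 -0.11  1.5   0.    1.75 -0.07] grip 0.050031215947265825 F [-0.  -0.4 -0.5]
dp [ 0.1197 -0.0004  0.0297] roll -0.0002854818836537376
red 954 ((562.6773681640625, 158.43267822265625), (10.709827423095703, 78.29559326171875), 5.376899719238281) 0.1904834952952441
bar z hinge/free 0.19076025740553293 0.1900768517315195
frame yaw ((562.8786010742188, 160.82421875), (17.050621032714844, 153.4264678955078), 6.384177207946777)
knuckle top ((554.3485107421875, 237.06170654296875), 8.525410652160645) 0.14252664937631804
f1 477 ((671.0361938476562, 107.59126281738281), 30.004833221435547)
f2 694 ((660.1257934570312, 226.7017059326172), 30.204004287719727)
```

View pics/w15.png

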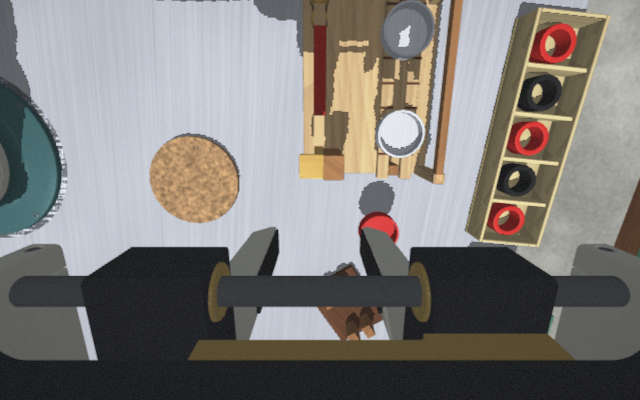

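View pics/c15s.png

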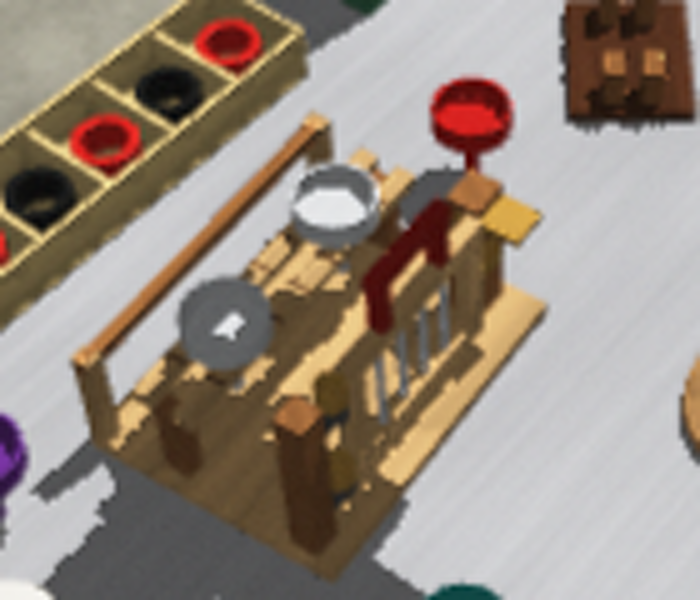

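```bash
python3 -c "
from bench import ctrl
print(ctrl.close_job())"
```

```text
the job is handed in; nothing more can be done
None
```

The gate is hung on both pins, swung shut and released, and I handed the job in at about 21 s of the 61 s allowed. No verdict was reported.

- **Hanging:** I took the gate by its red bar and carried it over about 0.7 rad (40°) open. I lined the upper bore up with its pin in the wrist camera and lowered it in small steps until it sat. The highest force I read was about 9 N.
- **Closing:** I swung it round the pins until the tongue met the stop, at about 5 N. I then opened the fingers slowly and backed away.
- **Final direction and tongue:** The gate lies within about 0.002 rad of the rack's shut direction going by its red bar. A rougher fit on the frame gave 0.02 rad, still well inside the 0.08 limit. The side picture shows the free end at the keeper.
- **Knuckle depth:** The bar top reads 190.5 mm against 192 mm expected, which fits fully seated knuckles with a slight sag. My last direct check of the upper knuckle was cut off by the image edge, and the lower one was only seen from the side camera. The seating therefore rests on the bar height and the touch-down force.
- **Funnels and counter:** Both silver funnels are within about 1 mm of where they hung. The red, purple and turquoise look-alikes were left alone. I touched nothing else on the counter, but did not measure those objects again at the end.
- **Stand mismatch:** The gate stood across the stand at about 70° to the slot, not in it as described. It lifted out freely.

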